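# Pack the mortar specimens and crack open the drying box

## Robot

A 6-joint arm with a two-finger parallel gripper is mounted at the origin on the work surface. World frame = base frame: x ahead of the robot, y to its left, z up, the work surface at z = 0. Lengths are in mm, angles in rad, forces in N, time in s.
With the tool pointing down it reaches from about 350 to 875 mm from the base axis. Payload 4.2 kg.
Tool frame: the origin (TCP) lies at the very end of the fingers, on their centre line; the grasp point (between the pads) lies 19 mm behind it; z points along the fingers, y is the direction in which the jaws open and shut (so a half turn about z gives the same grasp; the last joint's range is limited). The gripper opens to 85 mm and grips with 20 to 120 N. Pads are 22 mm wide; open, the fingers measure 114 mm over their backs; the gripper's body (76 mm by 85 mm) begins 54 mm behind the grasp point. The pads swing forward as they close: fully open they stand 13 mm farther back than shut.
Start: joints at [0.259, 0.385, 0.008, 0, -1.194, -0.259], TCP at [624.979, 0.025, 231.312] pointing down, gripper open.
Joint ranges: [-3.14, 3.14], [-1.21, 2.06], [-1.07, 1.41], [-3.16, 2.05], [-2.99, -0.16], [-3.1, 3.1]. Speed limits (rad/s): [2.79, 2.79, 3.14, 3.14, 3.14, 3.14].

## Interface

Orientations are given as a unit quaternion [x, y, z, w].
In Python, from bench import arm, optics, job gives the robot as it stands.
- The arm moves only by the tool send_rows, never from a script. Its argument "steps" is a list that holds one entry, the list of rows, each a list of 5 numbers: the shift along the tool's x, y, z in cm, then the turn about the tool's z in rad, then the opening, from 0 (shut) to 1 (fully open). A call has 1 to 10 rows; each row shifts and turns the pose as measured when the row begins, along the tool's axes as they then stand; what a row does not reach is not made up. A row lasts 1/12 s, in which the tool goes at most 41.7 mm and 7.16 degrees, less where a joint would pass 70% of its speed; a pose out of reach is approached as far as the arm can. A call with a gripper value outside its range is refused whole. The fingers move at their own pace and stop on an object; the grip force is fixed at half the most. Time passes only in rows, so rows that do not move let the fingers close. It gives the time, the measured TCP pose, the force and the opening at its end, in the units of the state.
- arm.read_state(): the state, without advancing time (a new reading comes with each control period).
- optics.get_image(name): name is "scene" or "side" or "wrist"; returns (picture, depth): 384x512x3 uint8, blue, green, red; 384x512 float32, mm along the optical axis (not along the pixel's ray), 0 where there is no reading.
- optics.get_calibration(name): a dict with "K" (3x3 intrinsics, pixels), "rvec" (rotation vector, rad) and "tvec" (3), from world to camera coordinates, as OpenCV has them; the wrist camera has in their place "hand_eye" (4x4, takes a point from camera to tool coordinates, whose origin is the TCP and whose axes are the flange's). Camera axes: x right, y down, z forward; pixel columns grow to the right and rows downward; lengths in mm; the calibration is good to about 2 mm. A picture is of the moment at which its call begins: read the wrist's pose just before it. get_calibration takes no time and is no camera call.
- job.job_done(): hands the job in, once; it reports no verdict.
The state is a dict: "clock": time; "joints": joint angles; "joint_vel": joint speeds; "joint_efforts": joint torques, N m; "position": TCP position; "ee_rot": TCP orientation; "contact_force": force on the tool from outside, world axes, zero at the start; "wrist_torque": the same for the moment, N m; "gripper_width": finger opening in mm.
Only numpy, scipy, OpenCV 4.12 (cv2) and the standard library are available. Lean on these libraries where they do the work, as an engineer would, in place of code of your own. Each camera call takes 0.05 s, during which the arm holds its last target. There are 200 camera calls.

## Task

Get the next batch ready for the drying box: stand the loose square mortar prism and the loose mortar cylinder upright on the floor of the specimen tray, in the free length beside the prism already in it; set them down, do not drop them. Then take the drying box's lid by its handle, break it free of its sticky gasket, and hold it just ajar, the front edge about 2 cm up, so that the box airs slowly; do not let it fly up wide (6 cm or more at the front edge). Finish while still holding the lid ajar by the handle, and leave the other things on the bench where they are.

Things in the scene. Friction and masses are not known exactly. Their poses are not given: they have to be found in the camera images.
- tray: Open aluminium specimen tray fixed to the bench, outside 70 (its x) x 160 (its y) x 35 mm high, walls and floor 5 mm thick, so inside 60 x 150 mm. Origin: centre of its underside, on the bench; z up. It takes three specimens in one row along its y; one already stands at its +y end, the rest is free.
- stored_center (a point): Centre (half-way up) of the mortar prism that already stands in the tray, 40 x 40 x 80 mm, loose; about 53 mm from the tray's origin along the tray's +y. It stays in the tray (small shifts do not matter).
- prism_center (a point): Centre (half-way up) of the loose square mortar prism standing upright on the bench, 40 x 40 mm and 80 mm tall, 0.2 to 0.4 kg; its x and y axes are square to its side faces, z up.
- core_center (a point): Centre (half-way up) of the loose mortar cylinder standing upright on the bench, diameter 50 mm, 80 mm tall, 0.25 to 0.45 kg.
- lid (a joint): Lid angle in rad: 0 shut, grows as the front edge rises, to 1.2. Front edge 202 mm from the hinge line (0.1 rad = 20 mm). A springy gasket bead holds the shut lid: 15 to 20 N up at the handle breaks it free, most at the start, fading within 0.04 rad; from 0.06 rad only the weight is left, 2 to 4 N, plus the drag of the bar turning in a tight grip. Released, it falls onto the gasket, below 0.06 rad.
- lid_handle (a point): Middle of the steel handle bar on the lid: round, 14 mm thick, 96 mm clear between its legs, axis along this frame's y; 40 mm above the lid, 166 mm above the bench when shut, 27 mm behind the front edge. When shut, x points level to the hinge line, which is 175 mm on and 50 mm lower; z up. Lid: grey frame, clear pane, 204 x 264 x 10 mm; steel box under it 200 x 260 x 116 mm, fixed.
- jar: Bystander: amber glass jar with white lid, diameter 48 mm, 65 mm tall, standing in the row with the loose prism and cylinder. Origin under its centre.
- beaker: Bystander: clear beaker, diameter 74 mm, 110 mm tall. Origin under its centre.
- spatula: Bystander: spatula, 200 mm long, lying along its x. Origin at its middle.
- brush: Bystander: brush, 200 mm long, lying along its x. Origin at its middle.
- pliers: Bystander: pliers with yellow grips, 145 mm long, lying along their x. Origin at the pivot.
- bottle: Bystander: white bottle, diameter 60 mm, 170 mm tall. Origin under its centre.
- weight: Bystander: steel 0.5 kg weight with a knob, diameter 44 mm, 62 mm tall. Origin under its centre.

How it is judged (in metres and radians):
On the way, in this order (a step that is already met when the one before it is completed fails the run):
1. both loose specimens stand in the tray beside the stored one, let go (x of prism_center in the frame of tray between -0.014 and 0.014 m and y of prism_center in the frame of tray between -0.06 and 0.06 m and z of prism_center in the frame of tray between 0.04 and 0.051 m and angle between each of prism_center, core_center, stored_center's own z axis and vertical below 0.1 rad and x of core_center in the frame of tray between -0.014 and 0.014 m and y of core_center in the frame of tray between -0.06 and 0.06 m and z of core_center in the frame of tray between 0.04 and 0.051 m and x of stored_center in the frame of tray between -0.014 and 0.014 m and y of stored_center in the frame of tray between -0.06 and 0.06 m and z of stored_center in the frame of tray between 0.04 and 0.051 m and contact force between the fingers and prism below 0.1 N and contact force between the fingers and core below 0.1 N and linear speed of each of prism, core, stored below 0.05 m/s), for 0.2 s.
2. the lid is broken free and held by the fingers (value of joint lid above 0.065 rad and contact force between the fingers and lid above 1 N), for 0.2 s.
At the end, for the whole second after the job is handed in: All three specimens stand upright (within 0.1 rad) on the tray's floor, inside its walls, at rest and not touched by the fingers; the lid is still, 0.065 to 0.18 rad open (13 to 36 mm at the front edge), carried by the fingers alone (over 1 N) with no other thing propping it (all of step 1 and all of step 2 and value of joint lid below 0.18 rad and velocity of joint lid between -0.05 and 0.05 rad/s and contact force between lid and prism below 0.1 N and contact force between lid and core below 0.1 N and contact force between lid and stored below 0.1 N and contact force between lid and jar below 0.1 N and contact force between lid and beaker below 0.1 N and contact force between lid and spatula below 0.1 N and contact force between lid and brush below 0.1 N and contact force between lid and pliers below 0.1 N and contact force between lid and bottle below 0.1 N and contact force between lid and weight below 0.1 N); the arm keeps its last pose, push and grip.
It fails at once if the lid flies open past 0.3 rad (60 mm at the front edge) (value of joint lid above 0.3 rad).
It fails at once if a specimen is dropped (falls freely faster than 0.8 m/s) ((linear speed of prism above 0.8 m/s and contact force between the fingers and prism below 0.1 N) or (linear speed of core above 0.8 m/s and contact force between the fingers and core below 0.1 N)).
It fails at once if a bystander is moved by more than 40 mm (distance of any of jar, beaker, spatula, brush, pliers, bottle, weight from where it was at the start of the episode above 0.04 m).
It also fails if it takes over 72 s, if anything falls off the work surface, if the arm or the gripper's body presses on something with over 40 N, if the wrist force passes 120 N, or if a joint passes its speed limit or range.

## Working session

There is one attempt and no reset: what is moved stays moved. The work goes in short steps, Python scripts to look and compute and a tool call to move; the robot and the scene stay as the last step left them, time stands still between calls to the robot, and variables do not carry over. Pictures are saved under pics/ and viewed, about 8 in all and at most 12, crops included, and the job is handed in when it is done.

Besides the shell and the picture viewer there is one more tool, called after "Call:" as name([rows], argument=value, ...), one row to a line, values as JSON. send_rows: Moves the arm, as the interface text tells. Its arguments: {"type":"object","properties":{"steps":{"type":"array","items":{"type":"array","items":{"type":"array","items":{"type":"number"}}}}},"required":["steps"]}

```bash
mkdir -p pics; cat > h.py <<'E'
import numpy as np, cv2
from scipy.spatial.transform import Rotation as R
from bench import arm, optics, job
def cloud(name):
    s=arm.read_state(); im,d=optics.get_image(name); c=optics.get_calibration(name); K=np.array(c["K"])
    v,u=np.indices(d.shape); P=np.stack([(u-K[0,2])*d/K[0,0],(v-K[1,2])*d/K[1,1],d],-1).astype(float)
    if "hand_eye" in c:
        T=np.array(c["hand_eye"]); P=P@T[:3,:3].T+T[:3,3]
        P=P@R.from_quat(s["ee_rot"]).as_matrix().T+np.array(s["position"])
    else:
        Rm=cv2.Rodrigues(np.array(c["rvec"],float))[0]; P=(P-np.array(c["tvec"]).ravel())@Rm
    P[d==0]=np.nan
    return im,P
E
python3 - <<'E'
from h import *
for n in ("scene","side"):
    im,P=cloud(n); np.save(n+".npy",P); cv2.imwrite(f"pics/{n}1.png",cv2.resize(im,(800,600)))
print(arm.read_state())
E
```

```text
{'clock': 0.1, 'joints': array([ 2.58581731e-01,  3.85453542e-01,  6.78117633e-03, -4.40975181e-04,
       -1.19398325e+00, -2.58605618e-01]), 'joint_vel': array([-0.00101687, -0.00183164,  0.00437529,  0.00127569, -0.00107495,
       -0.00035188]), 'joint_efforts': array([-2.41840362e-04, -3.93318665e+01,  1.88929778e+01,  4.19793829e+00,
       -2.58899068e-03, -3.31562532e-06]), 'position': array([6.24488719e+02, 1.02427993e-02, 2.30353157e+02]), 'ee_rot': array([-7.07040510e-01,  7.07172405e-01,  6.44557592e-04, -7.00562038e-04]), 'contact_force': array([-0.81946186, -0.39486781,  0.63979122]), 'wrist_torque': array([ 0.02431886, -0.0030463 ,  0.01838104]), 'gripper_width': 85.4533104773904}
```

View pics/scene1.png

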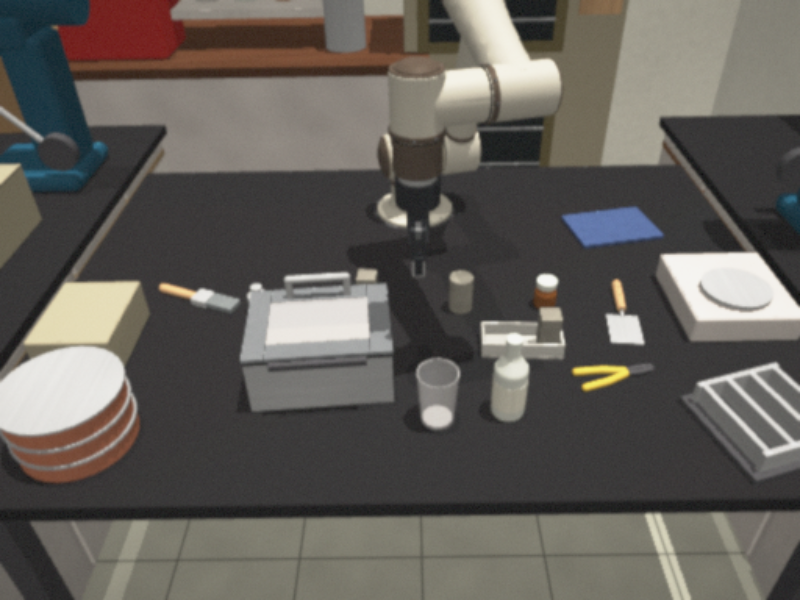

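View pics/side1.png

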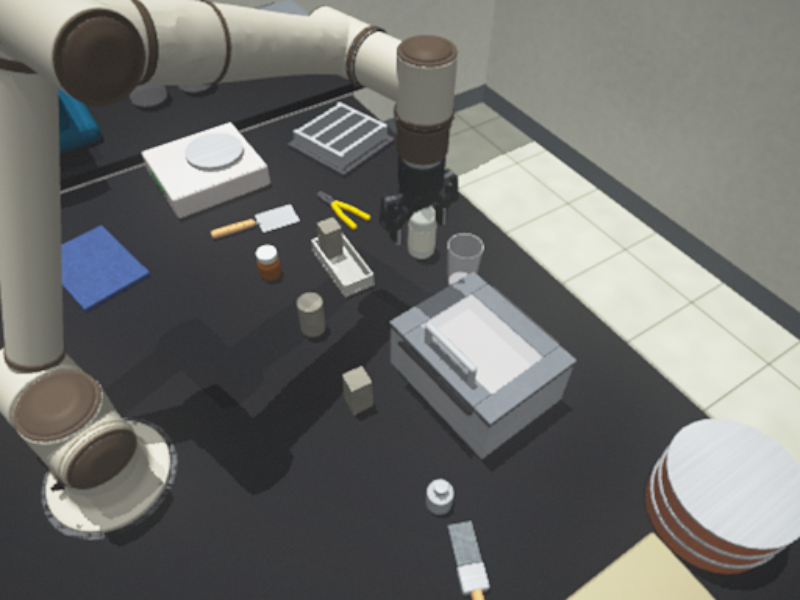

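The scene view shows the box at image-left with its handle toward the robot (318,282). The loose prism is behind it (367,275), the cylinder at (460,290), the jar at (545,290), and the tray at (522,338) with the stored prism at (550,325). I'll measure these from the depth data next.

```bash
cat > m.py <<'E'
from h import *
A=np.load("scene.npy");B=np.load("side.npy")
pix=dict(prism=[(367,275),(357,378)],core=[(461,278),(310,300)],jar=[(546,282),(267,254)],stored=[(550,316),(328,228)],handle=[(318,279),(450,352)],bottle=[(512,345),None],beaker=[(438,370),(465,240)],weight=[None,(438,490)])
for k,v in pix.items():
    for P,p in zip((A,B),v):
        if p is None: continue
        u,w=int(p[0]*.64),int(p[1]*.64)
        print(k,np.nanmedian(P[w-1:w+2,u-1:u+2].reshape(-1,3),0).round(1))
E
python3 m.py
python3 - <<'E'
from h import *
# top-down height map 1mm..: x 300..900, y -350..350, 2 mm
for n in("scene","side"):
    P=np.load(n+".npy").reshape(-1,3); P=P[np.isfinite(P).all(1)]
    P=P[(P[:,0]>280)&(P[:,0]<900)&(P[:,1]>-400)&(P[:,1]<400)&(P[:,2]>-30)&(P[:,2]<180)]
    print(n,"bench z",np.median(P[np.abs(P[:,2])<10,2]))
    H=np.zeros((310,400),np.float32)
    i=((P[:,0]-280)/2).astype(int); j=((P[:,1]+400)/2).astype(int); np.maximum.at(H,(i,j),P[:,2])
    cv2.imwrite(f"pics/h_{n}.png",cv2.applyColorMap(cv2.resize((H*1.4).clip(0,255).astype(np.uint8),(800,620)[:2] if 0 else (770,597),interpolation=0),cv2.COLORMAP_TURBO))
E
```

```text
prism [ 429.6 -107.4   79.9]
prism [ 427.4 -105.8   81.1]
core [443.4  94.6  79.9]
core [441.8  93.7  81.9]
jar [442.  274.3  65.9]
jar [432.6 272.2  65.8]
stored [587.5 256.1  85.7]
stored [570.1 255.7  85.4]
handle [ 565.6 -188.1  168.4]
handle [ 571.6 -181.1  128.4]
bottle [762.3 152.3 167.1]
beaker [735.1  33.   90.1]
beaker [788.2  57.2  93.3]
weight [ 430.1 -346.9   63.1]
scene bench z 0.53761467409262
side bench z 1.4210921622034656
```

View pics/h_side.png

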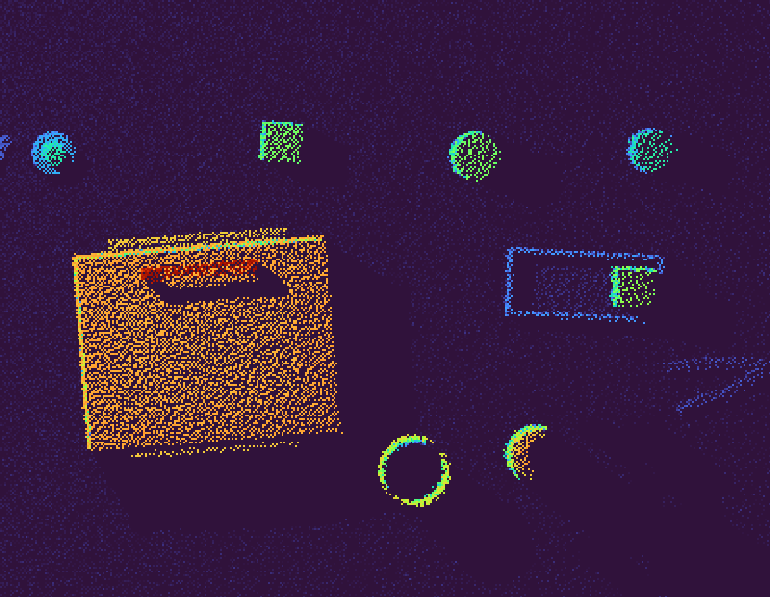

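The height map shows the loose prism at (281,142), the core at (474,155), the tray outline at (508–662, 248–320), the stored prism at (634,286) and the handle at (198,270). I'll fit each of them.

```bash
cat > fit.py <<'E'
from h import *
def fits(Ps,only=None):
    reg=dict(prism=(400,460,-140,-70,72,90),core=(400,475,60,130,74,90),stored=(550,610,220,290,70,95),tray=(520,630,115,305,28,42),handle=(535,590,-270,-120,157,175),lid=(500,760,-340,-40,118,134))
    for k,(a,b,c,d,e,f) in reg.items():
        if only and k not in only: continue
        for n,P in Ps.items():
            Q=P.reshape(-1,3); Q=Q[(Q[:,0]>a)&(Q[:,0]<b)&(Q[:,1]>c)&(Q[:,1]<d)&(Q[:,2]>e)&(Q[:,2]<f)]
            if len(Q)<15: print(k,n,len(Q)); continue
            r=cv2.minAreaRect(Q[:,:2].astype(np.float32))
            ci=cv2.minEnclosingCircle(Q[:,:2].astype(np.float32))
            print(k,n,len(Q),"z%.1f"%np.median(Q[:,2]),"rect",np.round(r[0],1),np.round(r[1],1),round(r[2],1),"mean",Q[:,:2].mean(0).round(1),"circ",np.round(ci[0],1),round(ci[1],1))
E
python3 -c "
from fit import *
fits({n:np.load(n+'.npy') for n in('scene','side')})"
```

```text
prism scene 109 z79.5 rect [ 425.9 -106.7] [39.6 47.8] 87.4 mean [ 430.2 -107.1] circ [ 425.3 -107.9] 28.3
prism side 211 z80.7 rect [ 427.1 -108.4] [42.6 40.8] 85.7 mean [ 426.3 -110.5] circ [ 427.2 -108.6] 27.7
core scene 125 z80.4 rect [443.1  94.2] [50.8 46.7] 0.5 mean [444.  94.] circ [443.2  95.5] 27.2
core side 186 z81.3 rect [441.1  92.7] [48.3 48.9] 26.6 mean [440.6  90.8] circ [441.   93.3] 26.2
stored scene 164 z84.3 rect [577.7 258.2] [39.9 43. ] 88.0 mean [582.9 257.3] circ [577.8 258.1] 27.3
stored side 146 z85.3 rect [577.3 257.6] [40.5 46.6] 1.0 mean [575.5 253.2] circ [576.9 257.9] 27.6
tray scene 299 z33.7 rect [575.5 207.6] [160.5  76.7] 86.6 mean [581.6 207.2] circ [575.4 207.8] 85.5
tray side 239 z34.8 rect [576.3 205.9] [162.2  71.5] 87.1 mean [571.7 197.2] circ [573.6 204.9] 85.9
handle scene 203 z169.4 rect [ 562.  -190.2] [ 16.1 121.7] 4.6 mean [ 564.  -189.8] circ [ 563.4 -190. ] 60.9
handle side 216 z171.9 rect [ 561.  -192.8] [ 15.6 121.8] 4.5 mean [ 559.3 -196.2] circ [ 559.7 -192.9] 61.0
lid scene 4202 z125.4 rect [ 640.1 -184.6] [220.4 264. ] 4.5 mean [ 647.  -184.4] circ [ 635.9 -184.6] 166.8
lid side 5633 z126.4 rect [ 635. -186.] [226.4 266.1] 4.2 mean [ 634.3 -196.2] circ [ 636.1 -184.7] 166.9
```

Everything is consistent with the given sizes:

| Item | x, y (mm) | Yaw |
|---|---|---|
| Prism | (427, -108) | about -3.5° |
| Core | (442, 93.7) | – |
| Tray | (575.8, 206.5) | about -3.2° |
| Handle | (561.5, -191) | +4.5° |

I'll move above the prism.

```bash
cat > go.py <<'E'
import sys
from h import *
s=arm.read_state(); M=R.from_quat(s["ee_rot"]).as_matrix()
x,y,z,yaw=map(float,sys.argv[1:5]); d=M.T@(np.array([x,y,z])-s["position"])
yn=np.arctan2(-M[1,1],-M[0,1])
print("shift cm",(d/10).round(2),"turn",round(yn-yaw,3),"tilt",(M[:2,2]).round(4),"F",np.round(s["contact_force"],1),"w",round(s["gripper_width"],1),"t",s["clock"])
E
python3 go.py 427 -107.8 140 -0.056
```

```text
shift cm [10.78 19.73  9.07] turn 0.056 tilt [-0.0019 -0.0001] F [-0.8 -0.4  0.6] w 85.5 t 0.1
```

Call:
send_rows([
  [[1.8, 3.3, 0, 0, 1], [1.8, 3.3, 0, 0, 1], [1.8, 3.3, 0, 0, 1], [1.8, 3.3, 0, 0, 1], [1.8, 3.3, 0, 0, 1], [1.8, 3.2, 0, 0, 1], [0, 0, 3, 0.055, 1], [0, 0, 3, 0, 1]],
])

```text
clock: 0.77
position: [420.1, -111.4, 168.8]
ee_rot: [-0.687, 0.726, -0.001, 0.001]
contact_force: [0.5, 0.2, -0.9]
gripper_width: 85.6
```

```bash
python3 go.py 427 -107.8 42 -0.056
```

```text
shift cm [-0.41 -0.63 12.69] turn 0.0 tilt [ 0.0033 -0.0006] F [ 0.5  0.2 -0.9] w 85.6 t 0.7667
```

Call:
send_rows([
  [[-0.4, -0.6, 0, 0, 1], [0, 0, 0, 0, 1], [0, 0, 0, 0, 1]],
])

```text
clock: 1.02
position: [422.1, -108.1, 165.4]
ee_rot: [-0.686, 0.727, 0.002, -0.003]
contact_force: [-0.2, -0.1, -0.8]
gripper_width: 85.8
```

```bash
python3 -c "
from fit import *
im,P=cloud('wrist'); fits({'wrist':P},['prism']); cv2.imwrite('pics/w1.png',im)
"; python3 go.py 427 -107.8 42 -0.056
```

```text
prism wrist 3045 z80.3 rect [ 426.8 -108.1] [40.2 39.7] 85.5 mean [ 426.8 -109.3] circ [ 426.9 -108.3] 27.3
shift cm [-0.07 -0.45 12.4 ] turn -0.001 tilt [-0.0058 -0.001 ] F [-0.  -0.9  0.4] w 85.3 t 1.0667
```

View pics/w1.png

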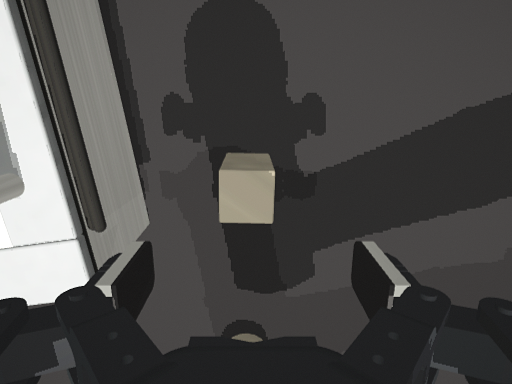

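The wrist view shows the prism squarely between the pads at (247,190), and its fit of (426.9, -108.2) agrees. I'll descend.

Call:
send_rows([
  [[0, -0.45, 1.5, 0.015, 1], [0, 0, 2.5, 0, 1], [0, 0, 2.5, 0, 1], [0, 0, 2.0, 0, 1], [0, 0, 1.2, 0, 1], [0, 0, 0, 0, 1], [0, 0, 0, 0, 1]],
])

```text
clock: 1.65
position: [442.4, -106.0, 74.9]
ee_rot: [-0.684, 0.73, -0.007, 0.006]
contact_force: [0.0, 1.0, 0.4]
gripper_width: 85.7
```

```bash
python3 go.py 426.9 -108.2 42 -0.07
```

```text
shift cm [0.32 1.59 3.27] turn 0.005 tilt [ 0.0179 -0.0014] F [0.  1.  0.4] w 85.7 t 1.65
```

Call:
send_rows([
  [[0.15, 0.7, 0, 0, 1], [0.1, 0.5, 0, 0, 1], [0, 0, 0, 0, 1], [0, 0, 0, 0, 1]],
])

```text
clock: 1.98
position: [432.8, -107.3, 78.7]
ee_rot: [-0.684, 0.729, -0.009, 0.009]
contact_force: [0.4, -0.2, -0.6]
gripper_width: 85.4
```

```bash
python3 go.py 426.9 -108.2 42 -0.07
```

```text
shift cm [0.13 0.68 3.65] turn 0.007 tilt [ 0.0261 -0.001 ] F [ 0.4 -0.2 -0.6] w 85.4 t 1.9833
```

Call:
send_rows([
  [[0.1, 0.6, 0.7, 0, 1], [0, 0.1, 0.7, 0, 1], [0, 0.1, 0.7, 0, 1], [0, 0.1, 0.7, 0, 1], [0, 0, 0.4, 0, 1], [0, 0, 0, 0, 1]],
])

```text
clock: 2.48
position: [424.0, -107.9, 44.6]
ee_rot: [-0.684, 0.729, -0.01, 0.01]
contact_force: [-0.8, -0.5, -0.5]
gripper_width: 85.2
```

```bash
python3 go.py 426.9 -108.2 42 -0.07
```

```text
shift cm [ 0.01 -0.28  0.27] turn 0.007 tilt [ 0.0293 -0.0006] F [-0.8 -0.5 -0.5] w 85.2 t 2.4833
```

Call:
send_rows([
  [[0, -0.3, 0, 0, 1], [0, 0, 0, 0, 0], [0, 0, 0, 0, 0], [0, 0, 0, 0, 0], [0, 0, 0, 0, 0], [0, 0, 0, 0, 0], [0, 0, 0, 0, 0], [0, 0, 0, 0, 0], [0, 0, 0, 0, 0]],
])

```text
clock: 3.23
position: [427.5, -108.1, 44.3]
ee_rot: [-0.684, 0.729, -0.01, 0.01]
contact_force: [0.3, 0.7, -1.1]
gripper_width: 39.4
```

```bash
python3 go.py 573 160 190 -0.056
```

```text
shift cm [-27.69 -13.22 -14.18] turn -0.007 tilt [ 0.0279 -0.0009] F [ 0.3  0.7 -1.1] w 39.4 t 3.2333
```

Call:
send_rows([
  [[0, 0, -0.5, 0, 0], [0, 0, -1, 0, 0], [0, 0, -1.5, 0, 0], [0, 0, -1.5, 0, 0], [0, 0, -1.5, 0, 0], [0, 0, -1.5, 0, 0], [0, 0, -1.5, 0, 0], [0, 0, -1, 0, 0], [0, 0, -0.5, 0, 0], [0, 0, 0, 0, 0]],
])

```text
clock: 4.07
position: [419.1, -108.0, 153.0]
ee_rot: [-0.683, 0.73, -0.006, 0.006]
contact_force: [-0.4, -0.0, -2.8]
gripper_width: 39.5
```

```bash
python3 go.py 573 160 150 -0.056
```

```text
shift cm [-27.76 -13.57   0.57] turn -0.01 tilt [0.0171 0.0003] F [-0.4 -0.  -2.8] w 39.5 t 4.0667
```

Call:
send_rows([
  [[-1.5, -0.8, 0, 0, 0], [-2.8, -1.4, 0, 0, 0], [-2.8, -1.4, 0, 0, 0], [-2.8, -1.4, 0, 0, 0], [-2.8, -1.4, 0, 0, 0], [-2.8, -1.4, 0, 0, 0], [-2.8, -1.4, 0, 0, 0], [-2.8, -1.4, 0, 0, 0], [-2.5, -1.2, 0, 0, 0], [-1.0, -0.5, 0, 0, 0]],
])

```text
clock: 4.9
position: [555.7, 136.2, 144.4]
ee_rot: [-0.68, 0.733, -0.0, -0.002]
contact_force: [0.5, 0.5, -2.2]
gripper_width: 39.2
```

```bash
python3 go.py 573 159 150 -0.056
```

```text
shift cm [-2.4  -1.55 -0.56] turn -0.02 tilt [-0.0018 -0.0028] F [ 0.5  0.5 -2.2] w 39.2 t 4.9
```

Call:
send_rows([
  [[-1.2, -0.8, -0.3, -0.02, 0], [-1.0, -0.6, -0.2, 0, 0], [-0.2, -0.1, 0, 0, 0], [0, 0, 0, 0, 0], [0, 0, 0, 0, 0]],
])

```text
clock: 5.32
position: [570.5, 161.0, 143.2]
ee_rot: [-0.687, 0.726, 0.002, -0.007]
contact_force: [0.8, 0.1, -1.7]
gripper_width: 38.9
```

```bash
python3 -c "
from fit import *
im,P=cloud('wrist'); im2,S=cloud('side'); cv2.imwrite('pics/w2.png',np.hstack([cv2.resize(im,(400,300)),cv2.resize(im2[60:252,100:356],(400,300))])); Q=P.reshape(-1,3)
Q=Q[(Q[:,0]>530)&(Q[:,0]<620)&(Q[:,1]<300)&(Q[:,1]>110)&(Q[:,2]>25)&(Q[:,2]<42)]
print(len(Q),np.median(Q[:,2]),Q.min(0),Q.max(0)); r=cv2.minAreaRect(Q[:,:2].astype(np.float32));print(r)
"; python3 go.py 573.2 159.4 50 -0.056
```

```text
1445 34.89711711822338 [536.63833794 125.28283714  25.01322143] [609.34575882 183.37356534  37.44289109]
((573.00146484375, 155.94912719726562), (58.39616394042969, 70.22369384765625), 87.08827209472656)
shift cm [ 0.04 -0.41  9.34] turn 0.0 tilt [-0.0127 -0.0071] F [ 0.4 -0.7 -3. ] w 39.5 t 5.4167
```

View pics/w2.png

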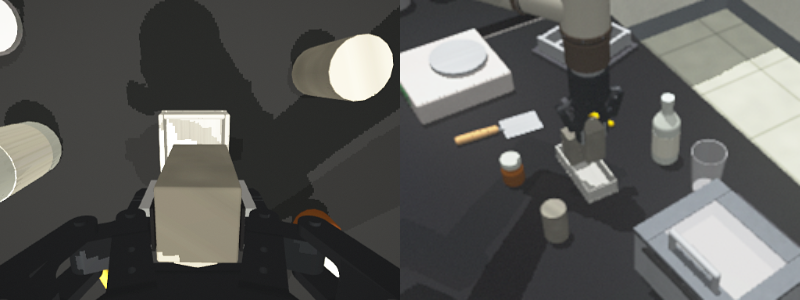

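The wrist view shows the prism held upright over the tray's free end. The tray end is at y≈126.7, so its centre is at about (575.8, 206.6), as expected. I'll lower gently.

Call:
send_rows([
  [[0, -0.2, 0.7, 0, 0], [0, 0, 0.8, 0, 0], [0, 0, 0.8, 0, 0], [0, 0, 0.8, 0, 0], [0, 0, 0.8, 0, 0], [0, 0, 0.7, 0, 0], [0, 0, 0, 0, 0]],
])

```text
clock: 6.0
position: [570.0, 157.1, 92.6]
ee_rot: [-0.686, 0.728, 0.002, -0.008]
contact_force: [-0.1, 0.0, -2.7]
gripper_width: 39.3
```

```bash
python3 go.py 573.2 159.4 50 -0.056
```

```text
shift cm [-0.29 -0.36  4.25] turn -0.003 tilt [-0.0145 -0.0074] F [-0.1  0.  -2.7] w 39.3 t 6.0
```

Call:
send_rows([
  [[-0.3, -0.35, 0, 0, 0], [0, 0, 0, 0, 0], [0, 0, 0.6, 0, 0], [0, 0, 0.7, 0, 0], [0, 0, 0.7, 0, 0], [0, 0, 0.7, 0, 0], [0, 0, 0.6, 0, 0], [0, 0, 0.3, 0, 0], [0, 0, 0, 0, 0]],
])

```text
clock: 6.75
position: [574.1, 160.3, 52.5]
ee_rot: [-0.686, 0.727, 0.002, -0.008]
contact_force: [-0.2, -0.2, -2.3]
gripper_width: 39.3
```

```bash
python3 go.py 573.2 159.4 50 -0.056
```

```text
shift cm [0.1  0.08 0.25] turn -0.002 tilt [-0.0138 -0.0076] F [-0.2 -0.2 -2.3] w 39.3 t 6.75
```

Call:
send_rows([
  [[0, 0, 0.12, 0, 0], [0, 0, 0.1, 0, 0], [0, 0, 0.1, 0, 0], [0, 0, 0.05, 0, 0]],
])

```text
clock: 7.08
position: [574.3, 160.3, 50.0]
ee_rot: [-0.686, 0.727, 0.002, -0.008]
contact_force: [0.6, -0.3, -1.8]
gripper_width: 39.4
```

```bash
python3 go.py 573.2 159.4 50 -0.056
```

```text
shift cm [0.1  0.11 0.  ] turn -0.002 tilt [-0.0133 -0.0081] F [ 0.6 -0.3 -1.8] w 39.4 t 7.0833
```

Call:
send_rows([
  [[0, 0, 0.08, 0, 0], [0, 0, 0.08, 0, 0]],
])

```text
clock: 7.25
position: [574.5, 160.3, 49.8]
ee_rot: [-0.687, 0.727, 0.001, -0.007]
contact_force: [-3.7, -0.4, 4.4]
gripper_width: 39.5
```

Call:
send_rows([
  [[0, 0, 0.05, 0, 0], [0, 0, 0.0, 0, 0]],
])

```text
clock: 7.42
position: [574.5, 160.3, 50.0]
ee_rot: [-0.687, 0.727, 0.001, -0.007]
contact_force: [0.1, -0.7, -2.5]
gripper_width: 39.5
```

Contact felt at TCP z 49.8. I'll release, slowly at first, and lift.

Call:
send_rows([
  [[0, 0, 0.04, 0, 0], [0, 0, 0, 0, 0.55], [0, 0, 0, 0, 0.6], [0, 0, 0, 0, 0.8], [0, 0, 0, 0, 1], [0, 0, 0, 0, 1], [0, 0, -0.5, 0, 1], [0, 0, -1, 0, 1], [0, 0, -1.5, 0, 1], [0, 0, -1.5, 0, 1]],
])

```text
clock: 8.25
position: [575.5, 160.7, 94.3]
ee_rot: [-0.687, 0.727, 0.001, -0.008]
contact_force: [-0.2, 0.4, -0.3]
gripper_width: 85.5
```

```bash
python3 go.py 442 93.7 150 -0.056
```

```text
shift cm [ 7.5  13.01 -5.34] turn -0.001 tilt [-0.0129 -0.0087] F [-0.2  0.4 -0.3] w 85.5 t 8.25
```

Call:
send_rows([
  [[0, 0, -2, 0, 1], [0, 0, -2, 0, 1], [0, 0, -1.5, 0, 1], [0.8, 1.5, 0, 0, 1], [1.6, 2.8, 0, 0, 1], [1.6, 2.8, 0, 0, 1], [1.6, 2.8, 0, 0, 1], [1.2, 2.0, 0, 0, 1], [0.3, 0.5, 0, 0, 1], [0, 0, 0, 0, 1]],
])

```text
clock: 9.08
position: [448.5, 96.5, 166.3]
ee_rot: [-0.687, 0.726, -0.003, 0.004]
contact_force: [-0.2, -1.0, 0.6]
gripper_width: 85.5
```

```bash
python3 -c "
from fit import *
im,P=cloud('wrist'); fits({'wrist':P},['core']);im2,S=cloud('side');np.save('side2.npy',S)
Q=S.reshape(-1,3);Q=Q[(Q[:,0]>540)&(Q[:,0]<620)&(Q[:,1]<290)&(Q[:,1]>120)&(Q[:,2]>75)&(Q[:,2]<95)]
for m in (Q[:,1]<200,Q[:,1]>200): print(np.median(Q[m,2]),cv2.minAreaRect(Q[m,:2].astype(np.float32)))
"; python3 go.py 442 93.7 42 -0.056
```

```text
core wrist 3644 z80.3 rect [441.4  93.2] [49.2 49. ] 71.9 mean [441.2  92.3] circ [441.2  93.4] 25.0
85.81142096999683 ((572.927978515625, 159.2124481201172), (44.11552429199219, 39.99160385131836), 86.25711059570312)
86.85690124249713 ((580.0797729492188, 261.82489013671875), (24.948776245117188, 16.38420295715332), 61.157875061035156)
shift cm [ 0.44  0.92 12.41] turn 0.001 tilt [0.0095 0.0011] F [ 0.5  0.2 -0.1] w 85.4 t 9.1833
```

Prism placed at (573, 159), top at z 85.8 and upright. The wrist fit puts the core at (441.3, 93.4).

Call:
send_rows([
  [[0.1, 0.4, 0.5, 0, 1], [0, 0.1, 1.0, 0, 1], [0, 0.1, 1.0, 0, 1], [0, 0.1, 1.0, 0, 1], [0, 0.1, 1.0, 0, 1], [0, 0.1, 0.8, 0, 1], [0, 0.1, 0.5, 0, 1], [0, 0, 0, 0, 1]],
])

```text
clock: 9.85
position: [448.4, 102.1, 103.7]
ee_rot: [-0.688, 0.726, -0.004, 0.006]
contact_force: [0.2, -0.1, 0.5]
gripper_width: 85.4
```

```bash
python3 go.py 441.3 93.4 43 -0.056
```

```text
shift cm [0.92 0.74 6.06] turn 0.002 tilt [0.0134 0.002 ] F [ 0.2 -0.1  0.5] w 85.4 t 9.85
```

Call:
send_rows([
  [[0.5, 0.4, 0, 0, 1], [0.4, 0.3, 0, 0, 1], [0, 0, 0, 0, 1], [0, 0, 0, 0, 1]],
])

```text
clock: 10.18
position: [441.2, 93.2, 103.8]
ee_rot: [-0.688, 0.726, -0.004, 0.006]
contact_force: [0.5, 0.2, 0.3]
gripper_width: 85.4
```

```bash
python3 go.py 441.3 93.4 43 -0.056
```

```text
shift cm [-0.01  0.08  6.08] turn 0.002 tilt [0.014  0.0019] F [0.5 0.2 0.3] w 85.4 t 10.1833
```

Call:
send_rows([
  [[0, 0, 0.6, 0, 1], [0, 0, 0.8, 0, 1], [0, 0, 0.9, 0, 1], [0, 0, 0.9, 0, 1], [0, 0, 0.9, 0, 1], [0, 0, 0.9, 0, 1], [0, 0, 0.7, 0, 1], [0, 0, 0.3, 0, 1], [0, 0, 0, 0, 1]],
])

```text
clock: 10.93
position: [443.4, 93.9, 39.8]
ee_rot: [-0.688, 0.726, -0.005, 0.008]
contact_force: [0.3, -0.8, -0.7]
gripper_width: 85.3
```

```bash
python3 go.py 441.3 93.4 43 -0.056
```

```text
shift cm [ 0.06  0.2  -0.32] turn 0.002 tilt [0.0186 0.0046] F [ 0.3 -0.8 -0.7] w 85.3 t 10.9333
```

Call:
send_rows([
  [[0.05, 0.2, -0.3, 0, 1], [0, 0, 0, 0, 0], [0, 0, 0, 0, 0], [0, 0, 0, 0, 0], [0, 0, 0, 0, 0], [0, 0, 0, 0, 0], [0, 0, 0, 0, 0], [0, 0, 0, 0, 0]],
])

```text
clock: 11.6
position: [441.3, 93.7, 44.2]
ee_rot: [-0.688, 0.726, -0.005, 0.009]
contact_force: [0.2, -0.2, -1.6]
gripper_width: 48.6
```

Call:
send_rows([
  [[0, 0, -0.5, 0, 0], [0, 0, -1, 0, 0], [0, 0, -1.5, 0, 0], [0, 0, -1.5, 0, 0], [0, 0, -1.5, 0, 0], [0, 0, -1.5, 0, 0], [0, 0, -1.5, 0, 0], [0, 0, -1, 0, 0], [0, 0, -0.5, 0, 0], [0, 0, 0, 0, 0]],
])

```text
clock: 12.43
position: [433.5, 90.2, 151.5]
ee_rot: [-0.686, 0.727, -0.002, 0.003]
contact_force: [0.2, -0.1, -4.0]
gripper_width: 48.6
```

```bash
python3 go.py 576 209.5 150 -0.056
```

```text
shift cm [-12.74 -13.53   0.26] turn -0.002 tilt [0.0067 0.0009] F [ 0.2 -0.1 -4. ] w 48.6 t 12.4333
```

Call:
send_rows([
  [[-0.8, -0.8, 0, 0, 0], [-1.6, -1.7, 0, 0, 0], [-2.0, -2.1, 0, 0, 0], [-2.0, -2.1, 0, 0, 0], [-2.0, -2.1, 0, 0, 0], [-1.8, -2.0, 0, 0, 0], [-1.2, -1.3, 0, 0, 0], [-0.5, -0.5, 0, 0, 0], [0, 0, 0, 0, 0], [0, 0, 0, 0, 0]],
])

```text
clock: 13.27
position: [568.7, 206.3, 137.6]
ee_rot: [-0.685, 0.728, 0.001, -0.007]
contact_force: [0.2, -1.0, -3.1]
gripper_width: 49.0
```

```bash
python3 go.py 576 208.7 135 -0.056
```

```text
shift cm [-0.29 -0.72  0.25] turn -0.005 tilt [-0.0122 -0.0079] F [ 0.2 -1.  -3.1] w 49.0 t 13.2667
```

Call:
send_rows([
  [[-0.25, -0.5, -0.2, 0, 0], [-0.05, -0.2, 0, 0, 0], [0, 0, 0, 0, 0], [0, 0, 0, 0, 0]],
])

```text
clock: 13.6
position: [573.4, 206.7, 138.4]
ee_rot: [-0.685, 0.729, 0.002, -0.01]
contact_force: [0.3, 0.9, -3.6]
gripper_width: 48.6
```

```bash
python3 go.py 576 208.7 100 -0.056; python3 -c "
from h import *
im,P=cloud('wrist'); im2,S=cloud('side'); cv2.imwrite('pics/w3.png',np.hstack([cv2.resize(im,(400,300)),cv2.resize(im2[90:218,150:320],(400,300))]))
Q=P.reshape(-1,3);Q=Q[(Q[:,0]>540)&(Q[:,0]<610)&(Q[:,1]<190)&(Q[:,1]>120)&(Q[:,2]>75)&(Q[:,2]<95)]
print(len(Q),np.median(Q[:,2]),cv2.minAreaRect(Q[:,:2].astype(np.float32)))"
```

```text
shift cm [-0.26 -0.31  3.83] turn -0.006 tilt [-0.0169 -0.0101] F [ 0.3  0.9 -3.6] w 48.6 t 13.6
4597 85.28906873724353 ((573.119140625, 160.06121826171875), (40.230350494384766, 40.0887336730957), 87.72067260742188)
```

View pics/w3.png

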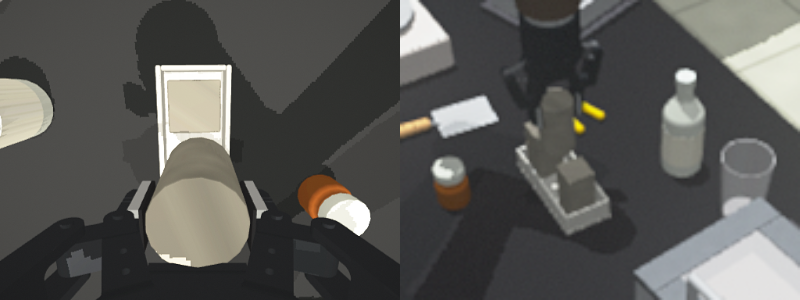

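The wrist view shows the prism standing in the tray at (195,105) and the core held behind it. The side crop shows the core between the prism and the stored one. I'll correct and lower.

Call:
send_rows([
  [[-0.3, -0.25, 0, 0, 0], [0, 0, 0, 0, 0], [0, 0, 0.5, 0, 0], [0, 0, 0.6, 0, 0], [0, 0, 0.6, 0, 0], [0, 0, 0.5, 0, 0], [0, 0, 0.3, 0, 0], [0, 0, 0, 0, 0]],
])

```text
clock: 14.37
position: [575.1, 209.1, 111.2]
ee_rot: [-0.685, 0.729, 0.002, -0.009]
contact_force: [-0.0, -0.1, -4.4]
gripper_width: 48.3
```

```bash
python3 go.py 576 209.3 50 -0.056
```

```text
shift cm [-0.1  -0.19  6.12] turn -0.006 tilt [-0.0169 -0.0096] F [-0.  -0.1 -4.4] w 48.3 t 14.3667
```

Call:
send_rows([
  [[-0.05, -0.05, 0.5, 0, 0], [0, 0, 0.7, 0, 0], [0, 0, 0.7, 0, 0], [0, 0, 0.7, 0, 0], [0, 0, 0.7, 0, 0], [0, 0, 0.7, 0, 0], [0, 0, 0.5, 0, 0], [0, 0, 0.3, 0, 0], [0, 0, 0, 0, 0]],
])

```text
clock: 15.12
position: [574.6, 208.8, 56.9]
ee_rot: [-0.685, 0.729, 0.002, -0.01]
contact_force: [-0.5, 0.8, -3.1]
gripper_width: 48.7
```

```bash
python3 go.py 576 209.3 50 -0.056
```

```text
shift cm [-0.06 -0.15  0.68] turn -0.006 tilt [-0.0183 -0.0109] F [-0.5  0.8 -3.1] w 48.7 t 15.1167
```

Call:
send_rows([
  [[0, -0.1, 0.2, 0, 0], [0, 0, 0.2, 0, 0], [0, 0, 0.1, 0, 0], [0, 0, 0.1, 0, 0]],
])

```text
clock: 15.45
position: [576.4, 209.1, 51.1]
ee_rot: [-0.685, 0.729, 0.002, -0.009]
contact_force: [-0.6, 0.0, -3.8]
gripper_width: 49.1
```

Call:
send_rows([
  [[0, 0, 0.1, 0, 0], [0, 0, 0.08, 0, 0]],
])

```text
clock: 15.62
position: [576.6, 209.1, 49.8]
ee_rot: [-0.685, 0.729, 0.002, -0.009]
contact_force: [-2.2, -0.6, 2.2]
gripper_width: 48.6
```

Contact. Release and lift.

Call:
send_rows([
  [[0, 0, 0.03, 0, 0], [0, 0, 0, 0, 0.65], [0, 0, 0, 0, 0.7], [0, 0, 0, 0, 0.85], [0, 0, 0, 0, 1], [0, 0, 0, 0, 1], [0, 0, -0.5, 0, 1], [0, 0, -1, 0, 1], [0, 0, -1.5, 0, 1], [0, 0, -1.5, 0, 1]],
])

```text
clock: 16.45
position: [578.5, 210.0, 98.5]
ee_rot: [-0.685, 0.728, 0.001, -0.008]
contact_force: [0.9, 0.3, 0.7]
gripper_width: 85.3
```

Call:
send_rows([
  [[0, 0, -2, 0, 1], [0, 0, -3, 0, 1], [0, 0, -3, 0, 1], [0, 0, -3, 0, 1], [0, 0, -3, 0, 1], [0, 0, -1, 0, 1], [0, 0, 0, 0, 1]],
])

```text
clock: 17.03
position: [581.3, 211.0, 266.6]
ee_rot: [-0.686, 0.728, -0.001, -0.003]
contact_force: [0.2, -0.2, 0.1]
gripper_width: 85.4
```

```bash
python3 go.py 561.5 -191 240 0.079; python3 -c "
from h import *
im2,S=cloud('scene'); im,P=cloud('side'); cv2.imwrite('pics/s4.png',np.hstack([cv2.resize(im2[180:244,295:375],(400,320)),cv2.resize(im[130:200,190:278],(400,320))]))
for S in (S,P):
    Q=S.reshape(-1,3);Q=Q[(Q[:,0]>540)&(Q[:,0]<620)&(Q[:,1]<290)&(Q[:,1]>130)&(Q[:,2]>78)&(Q[:,2]<95)]
    for a,b in((130,182),(183,235),(237,290)):
        m=(Q[:,1]>a)&(Q[:,1]<b)
        if m.sum()>5: print(m.sum(),np.median(Q[m,2]),Q[m].min(0),Q[m].max(0))
"
```

```text
shift cm [40.24 -0.42  2.89] turn -0.139 tilt [-0.0023 -0.0056] F [ 0.2 -0.2  0.1] w 85.4 t 17.0333
133 84.85845080430728 [549.35412773 140.67704815  78.57476997] [594.37424318 180.55148173  90.02098203]
154 85.25512376677356 [552.42115555 185.18786021  78.15940577] [600.45613319 231.36033701  89.32966231]
132 85.3587584859401 [555.75132517 237.77742358  78.18496029] [600.68742953 279.49844228  89.29408335]
133 85.8890866660874 [553.01126154 135.69746296  78.28939669] [594.39520326 181.88130806  91.78490942]
142 86.15963920103815 [551.92316622 183.39677948  78.83632313] [600.41580042 230.62573013  89.96288517]
117 85.54893592064886 [557.0039843  237.55280835  78.30179986] [598.20600271 276.99387665  91.08663667]
```

View pics/s4.png

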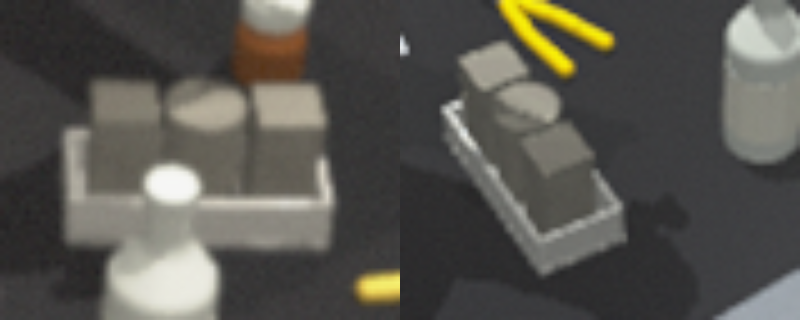

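All three stand in the tray with their tops at about 85 mm. Next, the lid handle.

Call:
send_rows([
  [[1.5, 0, 0, 0, 1], [3.5, 0, 0, 0, 1], [4, 0, 0, 0, 1], [4, 0, 0, 0, 1], [4, 0, 0, 0, 1], [4, 0, 0, 0, 1], [4, 0, 0, 0, 1], [4, 0, 0, 0, 1], [3.5, 0, 0, -0.07, 1], [2.5, 0, 0, -0.07, 1]],
])

```text
clock: 17.97
position: [549.8, -151.3, 249.3]
ee_rot: [0.739, -0.673, -0.011, 0.019]
contact_force: [-0.1, 0.2, 0.8]
gripper_width: 85.3
```

```bash
python3 go.py 561.5 -191 240 0.079
```

```text
shift cm [ 4.05 -0.83  0.94] turn 0.015 tilt [-0.0417 -0.0132] F [-0.1  0.2  0.8] w 85.3 t 17.9667
```

Call:
send_rows([
  [[1.5, -0.5, 0, 0.015, 1], [1.3, -0.3, 0, 0, 1], [0.3, 0, 0, 0, 1], [0, 0, 0, 0, 1], [0, 0, 0, 0, 1]],
])

```text
clock: 18.38
position: [552.7, -190.6, 240.2]
ee_rot: [0.731, -0.682, -0.019, 0.025]
contact_force: [-0.2, 0.9, 1.3]
gripper_width: 85.5
```

```bash
python3 -c "
from fit import *
im,P=cloud('wrist'); cv2.imwrite('pics/w5.png',im); Q=P.reshape(-1,3);Q=Q[(Q[:,0]>530)&(Q[:,0]<600)&(Q[:,1]>-270)&(Q[:,1]<-120)&(Q[:,2]>158)&(Q[:,2]<178)]
print(len(Q),Q[:,2].max(),np.percentile(Q[:,2],90),cv2.minAreaRect(Q[:,:2].astype(np.float32)))
"; python3 go.py 561.5 -191 161 0.079
```

```text
3542 175.50251222602168 173.6198460206014 ((561.2945556640625, -191.9541473388672), (14.042143821716309, 122.4367904663086), 4.485145568847656)
shift cm [ 0.09 -1.37  7.84] turn -0.01 tilt [-0.0612 -0.0104] F [ 0.3  0.2 -0.6] w 85.3 t 18.4333
```

View pics/w5.png

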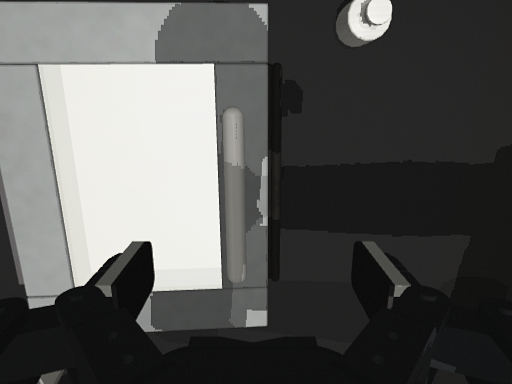

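The wrist view shows the handle bar upright in the image (233, 108–282). The fit gives a centre of (561.3, -192), top at z 173, 4.5° and 14 mm thick, all as specified.

Call:
send_rows([
  [[0.1, -0.7, 0, -0.01, 1], [0, -0.6, 0, 0, 1], [0, 0, 0.6, 0, 1], [0, 0, 0.9, 0, 1], [0, 0, 0.9, 0, 1], [0, 0, 0.9, 0, 1], [0, 0, 0.7, 0, 1], [0, 0, 0, 0, 1]],
])

```text
clock: 19.1
position: [563.9, -186.1, 194.3]
ee_rot: [0.737, -0.675, -0.02, 0.025]
contact_force: [0.1, 0.8, 0.5]
gripper_width: 85.4
```

```bash
python3 go.py 560.1 -192 146 0.079
```

```text
shift cm [0.54 0.13 4.85] turn 0.008 tilt [-0.0627 -0.0096] F [0.1 0.8 0.5] w 85.4 t 19.1
```

Call:
send_rows([
  [[0.5, 0.1, 0.5, 0.008, 1], [0, 0.05, 0.7, 0, 1], [0, 0.05, 0.8, 0, 1], [0, 0, 0.8, 0, 1], [0, 0, 0.7, 0, 1], [0, 0, 0.5, 0, 1], [0, 0, 0.2, 0, 1], [0, 0, 0, 0, 1]],
])

```text
clock: 19.77
position: [558.6, -192.8, 147.4]
ee_rot: [0.733, -0.679, -0.02, 0.025]
contact_force: [0.2, -0.2, -0.0]
gripper_width: 85.2
```

```bash
python3 go.py 560.1 -192 146 0.079
```

```text
shift cm [-0.07 -0.17  0.13] turn -0.002 tilt [-0.064  -0.0098] F [ 0.2 -0.2 -0. ] w 85.2 t 19.7667
```

Call:
send_rows([
  [[-0.05, -0.15, 0.1, 0, 1], [0, 0, 0, 0, 0], [0, 0, 0, 0, 0], [0, 0, 0, 0, 0], [0, 0, 0, 0, 0], [0, 0, 0, 0, 0], [0, 0, 0, 0, 0], [0, 0, 0, 0, 0], [0, 0, 0, 0, 0], [0, 0, 0, 0, 0]],
])

```text
clock: 20.6
position: [559.2, -192.3, 148.0]
ee_rot: [0.734, -0.679, -0.021, 0.026]
contact_force: [-0.2, 0.5, -0.1]
gripper_width: 11.9
```

```bash
python3 go.py 565 -192 164 0.079
```

```text
shift cm [ 0.02 -0.47 -1.64] turn -0.001 tilt [-0.0657 -0.0105] F [-0.2  0.5 -0.1] w 11.9 t 20.6
```

Call:
send_rows([
  [[0, 0, -0.1, 0, 0], [0, 0, -0.2, 0, 0], [0, 0, -0.2, 0, 0]],
])

```text
clock: 20.85
position: [559.2, -192.2, 148.2]
ee_rot: [0.733, -0.679, -0.022, 0.026]
contact_force: [3.0, -3.1, -12.4]
gripper_width: 12.2
```

Call:
send_rows([
  [[0, -0.05, -0.25, 0, 0], [0, -0.05, -0.25, 0, 0]],
])

```text
clock: 21.02
position: [559.1, -192.2, 148.3]
ee_rot: [0.732, -0.68, -0.024, 0.027]
contact_force: [2.6, -3.4, -13.3]
gripper_width: 11.9
```

Call:
send_rows([
  [[0, -0.05, -0.3, 0, 0], [0, -0.05, -0.35, 0, 0]],
])

```text
clock: 21.18
position: [559.1, -192.1, 148.5]
ee_rot: [0.732, -0.68, -0.027, 0.028]
contact_force: [4.6, -4.8, -17.2]
gripper_width: 12.1
```

Call:
send_rows([
  [[0, -0.05, -0.4, 0, 0], [0, -0.05, -0.4, 0, 0]],
])

```text
clock: 21.35
position: [559.6, -192.1, 150.5]
ee_rot: [0.731, -0.681, -0.03, 0.03]
contact_force: [3.2, -2.0, -11.4]
gripper_width: 11.7
```

Call:
send_rows([
  [[0, -0.08, -0.3, 0, 0], [0, -0.08, -0.3, 0, 0]],
])

```text
clock: 21.52
position: [560.7, -192.0, 154.4]
ee_rot: [0.731, -0.681, -0.032, 0.031]
contact_force: [1.4, 0.4, -3.3]
gripper_width: 12.0
```

Call:
send_rows([
  [[0, -0.08, -0.3, 0, 0], [0, -0.08, -0.25, 0, 0]],
])

```text
clock: 21.68
position: [563.0, -191.8, 161.4]
ee_rot: [0.731, -0.68, -0.032, 0.032]
contact_force: [2.4, -1.8, -6.9]
gripper_width: 12.0
```

```bash
python3 go.py 565 -192 168 0.079
```

```text
shift cm [ 0.03 -0.14 -0.68] turn -0.007 tilt [-0.0904 -0.0022] F [ 2.4 -1.8 -6.9] w 12.0 t 21.6833
```

Call:
send_rows([
  [[0, -0.07, -0.25, 0, 0], [0, -0.05, -0.2, 0, 0], [0, 0, 0, 0, 0], [0, 0, 0, 0, 0]],
])

```text
clock: 22.02
position: [565.8, -191.6, 168.5]
ee_rot: [0.732, -0.68, -0.031, 0.031]
contact_force: [1.5, -1.3, -6.6]
gripper_width: 12.1
```

Call:
send_rows([
  [[0, 0, 0, 0, 0], [0, 0, 0, 0, 0], [0, 0, 0, 0, 0], [0, 0, 0, 0, 0]],
])

```text
clock: 22.35
position: [565.9, -191.6, 168.8]
ee_rot: [0.732, -0.68, -0.03, 0.03]
contact_force: [2.1, -1.2, -5.4]
gripper_width: 11.6
```

```bash
cat > lid.py <<'E'
from h import *
for n in("scene","side"):
    im,P=cloud(n); cv2.imwrite(f"pics/l_{n}.png",im); Q=P.reshape(-1,3); o=np.array([561.3,-192]); a=np.radians(4.5); ex=np.array([np.cos(a),np.sin(a)]); ey=np.array([-ex[1],ex[0]])
    u=(Q[:,:2]-o)@ex; v=(Q[:,:2]-o)@ey; m=(u>-22)&(u<172)&(np.abs(v)>95)&(np.abs(v)<128)&(Q[:,2]>115)&(Q[:,2]<165)
    k=np.polyfit(u[m],Q[m,2],1); r=Q[m,2]-np.polyval(k,u[m]); g=np.abs(r)<4; k=np.polyfit(u[m][g],Q[m,2][g],1); print(n,m.sum(),"lid angle",-np.arctan(k[0]),"front z",np.polyval(k,-27))
E
python3 lid.py; python3 go.py 565 -192 168 0.079
```

```text
scene 1105 lid angle 0.11868494019273478 front z 150.29887234239192
side 1155 lid angle 0.10154532720355164 front z 149.15544965208883
shift cm [0.03 0.09 0.08] turn -0.006 tilt [-0.0854 -0.0029] F [ 1.3 -1.7 -6. ] w 12.0 t 22.45
```

```bash
python3 - <<'E'
from h import *
im,S=cloud('scene'); cv2.imwrite("pics/final.png",cv2.resize(im[130:300,60:440],(800,358)))
Q=S.reshape(-1,3);Q=Q[(Q[:,0]>540)&(Q[:,0]<620)&(Q[:,2]>78)&(Q[:,2]<95)]
for a,b in((130,182),(183,235),(237,290)):
    m=(Q[:,1]>a)&(Q[:,1]<b); print(np.median(Q[m],0).round(1))
s=arm.read_state(); print(s["position"],np.abs(s["joint_vel"]).max())
E
```

```text
[574.9 160.3  85. ]
[579.6 208.7  84.8]
[581.3 257.4  84.6]
[ 565.89420224 -191.62064133  168.78856883] 0.0013960757208679308
```

View pics/final.png

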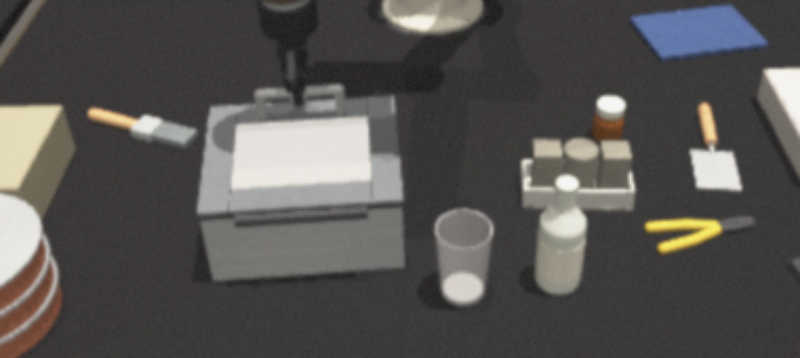

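The fingers hold the handle at (297,95), the three specimens stand in the tray at (580,165), and the visible bystanders look unmoved. I'll hand in.

```bash
python3 -c "
from h import *
print(job.job_done())"
```

```text
the job is handed in; nothing more can be done
None
```

The job is handed in at about 22.5 s of the 72 s allowed. The loose prism and cylinder stand in the tray beside the stored prism, and the gripper is holding the drying box's lid ajar by its handle.

- **Specimens:** I lowered both until I felt contact, then released them. In the last picture all three stand upright, with tops at about 85 mm (80 mm specimen plus 5 mm floor).
- **Lid:** It broke free at about 17 N and is held still. The rise of the handle (about 21 mm) gives an angle of about 0.12 rad. The cameras give 0.119 rad (scene) and 0.102 rad (side), so they disagree slightly, but all are inside the 0.065–0.18 band. The front edge is up about 20 to 24 mm.
- **Grip:** The last force reading at the wrist was about 6 N downward. The fingers read 12 mm on the 14 mm bar.
- **Tilt:** The tool had drifted to a tilt of about 0.085 rad by the end. The round handle bar tolerates that.
- **Bystanders:** All those visible in the last picture look unmoved. The weight was not in that picture, but nothing went near it.

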